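# Gap check on a crystal mount

### The arm

A 6-joint arm with a two-finger parallel gripper is mounted at the origin on the work surface. World frame = base frame: x ahead of the robot, y to its left, z up, the work surface at z = 0. Lengths are in m, angles in rad, forces in N, time in s.
With the tool pointing down it reaches from about 0.3 to 0.775 m from the base axis. Payload 14.6 kg.
Tool frame: the origin (TCP) lies midway between the tips of the shut fingers; the grasp point (between the pads) lies 19 mm behind it (grasp_offset is the distance from the TCP to the grasp point, in m); z points along the fingers, y is the line along which they close (so a half turn about z gives the same grasp; the last joint's range is limited). The gripper opens to 94 mm and grips with 3 to 60 N. Pads are 16 mm wide; open, the fingers measure 119 mm over their backs; the gripper's body (75 mm by 177 mm) begins 78 mm behind the grasp point.
Start: joints at [1.113, 0.3, 1.521, -0, 1.321, -0.067], TCP at [0.21, 0.509, 0.205] pointing down, gripper open.
Joint ranges: [-3.03, 3.03], [-0.79, 2.21], [0.23, 2.52], [-1.04, 4.18], [0, 3.07], [-2.55, 2.55]. Speed limits (rad/s): [2.22, 2.22, 2.57, 3.14, 3.14, 3.14].

### API

Orientations are given as [roll, pitch, yaw] about the fixed x, y, z axes, in that order (R = Rz(yaw) Ry(pitch) Rx(roll)).
In Python, from station import * gives the robot as it stands. The module is installed in compiled form; this text tells all that it offers.
- The arm moves only by the tool send_rows, never from a script. Its argument "rows" is a list of rows, each an object of numbers: "dx", "dy", "dz": the shift along the tool's x, y, z in mm; "roll": the turn about the tool's z in degrees; "jaw": the closure, from -1 (fully open) to 1 (shut). In form: [{"dx": .., "dy": .., "dz": .., "roll": .., "jaw": ..}, ...]. A call has 1 to 12 rows; each row shifts and turns the commanded pose from where the row before left it, along the tool's axes as they then stand; what a row does not reach is not made up. A row lasts 1/12 s, in which the tool goes at most 41.7 mm and 7.16 degrees, less where a joint would pass 70% of its speed; a pose out of reach is approached as far as the arm can. A call is refused whole if a number of a shift passes 41.7 or a number of a turn 7.16, either way. A call with a gripper value outside its range is refused whole. The fingers move at their own pace and stop on an object; "force" is the grip in N (left out, the last holds). Time passes only in rows, so rows that do not move let the fingers close. It gives the time, the measured TCP pose, the force, the opening and the grip force at its end, in the units of the state.
- get_obs(): the state, without advancing time (a new reading comes with each control period).
- camera(name): name is "side" or "top" or "wrist"; returns a dict with "frame" (480x640x3 uint8, red, green, blue), "z_map" (480x640 float32, m along the optical axis (not along the pixel's ray), 0 where there is no reading), "camera_matrix" (3x3 intrinsics, pixels), "D" ([k1, k2, p1, p2, k3] as OpenCV has them; the pictures are not rectified), "rvec" (rotation vector, rad) and "tvec" (3), from world to camera coordinates, as OpenCV has them. Camera axes: x right, y down, z forward; pixel columns grow to the right and rows downward; lengths in m; the calibration is good to about 2 mm. A picture is of the moment at which its call begins.
- hand_in(): hands the job in; it is judged then, once.
The state is a dict: "time_s": time; "qpos": joint angles; "joint_vel": joint speeds; "tau": joint torques, N m; "ee_pos": TCP position; "eef_rot": TCP orientation; "force": force on the tool from outside, world axes, zero at the start; "moment": the same for the moment, N m; "grip_width": finger opening in m; "grip_force": force on a finger pad.
Only numpy, scipy, OpenCV 4.12 (cv2) and the standard library are available. Lean on these libraries where they do the work, as an engineer would, in place of code of your own. Each camera call takes 0.05 s, during which the arm holds its last target. There are 200 camera calls.

### The job

Turn the cam knob of the brass crystal mount until its pointer nose stands at the index line on the dial, then take the widest of the three gauges (the wide flat feeler) from the wooden stand and slide its blade straight down into the middle of the gap between the mount's two steel cheeks, until it drags snugly and the line across the blade is level with the top of the cheeks (25 mm deep). Leave the knob on its mark and everything else where it is, and finish while still holding the feeler in the gripper at that depth: do not let go.

Things in the scene. Friction and masses are not known exactly. Their poses are not given: they have to be found in the camera images.
- knob (a joint): cam knob of the mount, upright axis, turned from above; value in rad, grows CLOCKWISE seen from above, range 0 to 1.55. The index line is met at 1.30 (about 0.1 either way is good). It starts somewhere in 0 to 0.6 with the cheeks wide apart. Friction 0.08 N m, stays where left. Each rad closes each cheek 3.85 mm towards the gap's middle: the free gap is 12 mm at 0 and 2 mm at 1.30.
- knob_grip (a point): point on the knob's axis at the height to grip, 52 mm above the table (the dial top lies 24 mm above the table). Turns with the knob: its x axis runs along the grip bar towards the pointer nose. The dark steel grip bar is 44 mm long, 13 mm thick, and reaches from 34 to 64 mm above the table; the pointer nose is a 6 mm wide stub that sticks out low at one end of the bar, to 33 mm from the axis. Nothing taller than the bar within 60 mm of the axis.
- index_mark (a point): dark index line on the round steel dial (84 mm across) under the knob, its middle 37 mm from the knob's axis. The knob is set when the pointer nose points at it.
- mount: brass base 120 mm (x) by 185 mm (y) by 20 mm, fixed to the bench. Origin on the table under the middle of the gap; z up; the gap runs along its y axis and is crossed along its x axis. The base reaches from y = -135 to +50 mm; the knob's axis is at y = -90 mm. Two brass uprights at x = -52 and +52 mm are 54 mm high.
- gap_mouth (a point): middle of the gap, at the height of the top edge of the cheeks (68 mm above the table); axes as the mount. The cheeks flare outward over their top 10 mm (6 mm each side) as a lead-in; below it their faces are upright and parallel. The gap's floor is 48 mm below this point.
- cheek_near: steel cheek plate on the mount's -x side, 50 mm long (y), 68 mm top height; backed by a spring that lets it give up to 5 mm outward (about 2.4 N preload, 1.2 N/mm). Its origin moves with it and has no other meaning.
- cheek_far: the same on the mount's +x side. With the knob at the mark the 4 mm blade pushes each cheek back 1 mm, begins to touch about 8 mm deep and then drags with a few newtons.
- stand: dark wooden gauge stand, 60 mm (x) by 170 mm (y) by 37 mm high, fixed; origin under its centre. Three slots in a row along y at -52, 0 and +52 mm, each 25 mm deep; which gauge is in which slot varies.
- feeler: the wide flat feeler, standing upright in the stand: a steel blade 4 mm thick (x), 30 mm wide (y), 60 mm long, with a line across it 25 mm above its lower edge, and above it a brass handle 14 mm (x) by 26 mm (y), from 60 to 100 mm above the lower edge. 0.12 kg or so. Origin at the middle of the lower edge of the blade, z up towards the handle. In the stand its lower edge is 12 mm above the table, so it must rise 25 mm to come clear.
- feeler_handle (a point): point in the feeler's handle, 82 mm above the blade's lower edge; axes as the feeler. Grip across the 14 mm thickness (x).
- narrow: another gauge in the stand, handle 14 by 13 mm, blade only 13 mm wide: leave it.
- pin: another gauge in the stand, round handle 16 mm across, round pin of 4.4 mm with a small foot instead of a blade: leave it.
- obelisk_a: loose tapered clear crystal, 54 mm across the foot, 110 mm high; leave it.
- obelisk_b: the same, 90 mm high; leave it.
- bead_a: loose flat clear crystal bead, 68 mm across, 30 mm high; leave it.
- bead_b: the same; leave it.
- ferrule_a: loose brass ferrule ring, 26 mm across, 14 mm high; leave it.
- ferrule_b: the same; leave it.
- screw: loose brass screw standing on its head, 24 mm across, 22 mm high; leave it.
- drum: loose brass lamp base, drum 84 mm across, 69 mm high; leave it.
There are look-alikes about, which are no part of the job. Leave any green or pink look-alike of the stand alone.

How it is judged:
By the outcome, as a careful person would: the job done as asked, in the order asked, and still so for the second after the job is handed in, while the arm keeps its last pose, push and grip.
It also fails if it takes over 54 s, if anything falls off the work surface, if the arm or the gripper's body presses on something with over 40 N, if the wrist force passes 120 N, or if a joint passes its speed limit or range.

## Working session

There is one attempt and no reset: what is moved stays moved. The work goes in short steps, Python scripts to look and compute and a tool call to move; the robot and the scene stay as the last step left them, time stands still between calls to the robot, and variables do not carry over. Pictures are saved under pics/ and viewed, at most 10 in all, crops included, and the job is handed in when it is done.

Besides the shell and the picture viewer there is one more tool, called as a command line: name --argument value ..., lists and objects as JSON in quotes. send_rows: Moves the arm, as the interface text tells. Its arguments: {"type":"object","properties":{"rows":{"type":"array"},"force":{"type":"number"}},"required":["rows"]}

```bash
mkdir -p pics; cat > h.py <<'E'
from station import *
import numpy as np, cv2
def P(c):
    z=c["z_map"].astype(float);K=c["camera_matrix"];D=np.array(c["D"],float)
    h,w=z.shape;u,v=np.meshgrid(np.arange(w),np.arange(h))
    n=cv2.undistortPoints(np.stack([u,v],-1).reshape(-1,1,2).astype(float),np.array(K),D).reshape(h,w,2)
    X=np.dstack([n[...,0]*z,n[...,1]*z,z])
    R=cv2.Rodrigues(np.array(c["rvec"],float))[0]
    W=(X-np.array(c["tvec"]).reshape(3))@R
    W[z==0]=np.nan
    return W
def save(n,im,s=1): cv2.imwrite(f"pics/{n}.png",cv2.resize(im[...,::-1],None,fx=s,fy=s,interpolation=cv2.INTER_CUBIC))
E
python3 - <<'E'
from h import *
o=get_obs();print({k:np.round(v,3) for k,v in o.items()})
for n in("top","side"):
    c=camera(n);save(n+"0",c["frame"]);np.savez(n+"0.npz",f=c["frame"],W=P(c))
    R=cv2.Rodrigues(np.array(c["rvec"],float))[0];print(n,-R.T@np.array(c["tvec"]).reshape(3),R[2])
E
```

```text
{'time_s': np.float64(0.0), 'qpos': array([ 1.113,  0.3  ,  1.522,  0.   ,  1.321, -0.067]), 'joint_vel': array([-0.001,  0.001,  0.001,  0.001, -0.   ,  0.001]), 'tau': array([-1.0000e-03, -5.3181e+01, -3.5273e+01,  7.1000e-02,  2.4000e-02,
       -0.0000e+00]), 'ee_pos': array([0.209, 0.508, 0.205]), 'eef_rot': array([-3.14 , -0.   ,  2.751]), 'force': array([-0.582, -0.254, -0.313]), 'moment': array([ 0.026, -0.013, -0.01 ]), 'grip_force': np.float64(0.0), 'grip_width': np.float64(0.094)}
top [0.43458981 0.18482322 1.2630758 ] [ 0.05156087 -0.00443475 -0.99866001]
side [0.24515578 1.1779147  0.98983121] [ 0.17215515 -0.73445233 -0.65646202]
```

View pics/top0.png

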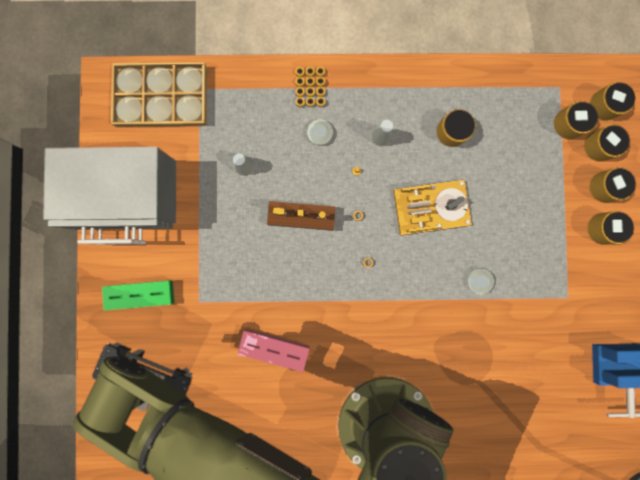

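The top view shows the mount at about (433,207) with its knob near (453,204), and the stand at about (301,215) with three handles. The green and pink stands are look-alikes. Next I enlarge and measure.

```bash
python3 - <<'E'
from h import *
d=np.load("top0.npz");f,W=d["f"],d["W"]
a=f[170:250,255:345];b=f[170:250,385:475]
save("crop1",np.hstack([a,b]),4.4)
def rng(r0,r1,c0,c1,zl,zh,nm):
    w=W[r0:r1,c0:c1].reshape(-1,3);w=w[(w[:,2]>zl)&(w[:,2]<zh)]
    if len(w)<5: print(nm,len(w));return
    r=cv2.minAreaRect((w[:,:2]*1000).astype(np.float32));print(nm,len(w),w.mean(0).round(4),"rect",np.round(r[0],1),np.round(r[1],1),round(r[2],1),"zmax",w[:,2].max().round(3))
rng(190,240,255,345,.03,.045,"stand")
for i,(c0,c1) in enumerate([(268,290),(290,312),(312,333)]): rng(195,225,c0,c1,.085,.13,"h%d"%i)
rng(170,250,385,480,.012,.03,"base");rng(170,250,385,480,.055,.08,"tops");rng(170,250,435,480,.045,.075,"knob");rng(170,250,435,480,.0215,.03,"dial")
s=np.load("side0.npz");save("side_c",s["f"][:, :],1.25)
E
```

```text
stand 1395 [0.5391 0.212  0.0367] rect [540.  213.4] [170.1  60.3] 84.7 zmax 0.043
h0 76 [0.5438 0.2646 0.1091] rect [544.6 265.1] [25.9 14.2] 85.2 zmax 0.117
h1 38 [0.5389 0.2128 0.108 ] rect [539.1 212.5] [11.9 13.2] 88.6 zmax 0.118
h2 41 [0.5341 0.1615 0.1095] rect [534.9 161.4] [14.3 15. ] 88.7 zmax 0.116
base 2537 [ 0.5588 -0.1284  0.0205] rect [ 559.9 -124.8] [120.4 184.7] 7.4 zmax 0.03
tops 293 [ 0.5595 -0.113   0.0627] rect [ 564.7 -123.7] [112.  141.5] 13.3 zmax 0.072
knob 111 [ 0.5634 -0.1699  0.0618] rect [ 547.1 -153.1] [ 19.7 102.6] 43.9 zmax 0.07
dial 673 [ 0.5638 -0.1709  0.024 ] rect [ 565.2 -168. ] [119.1  91.4] 7.0 zmax 0.03
```

View pics/crop1.png

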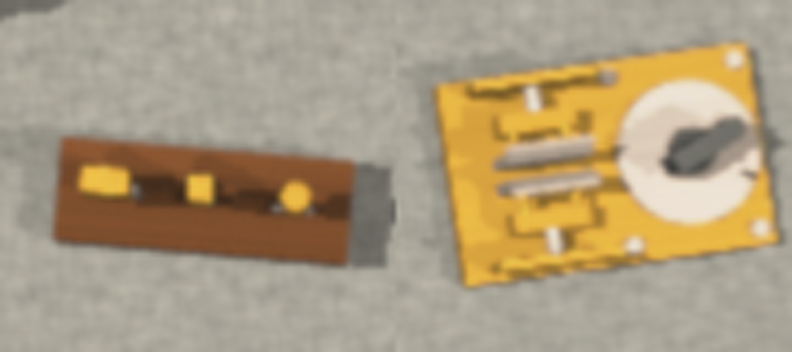

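View pics/side_c.png

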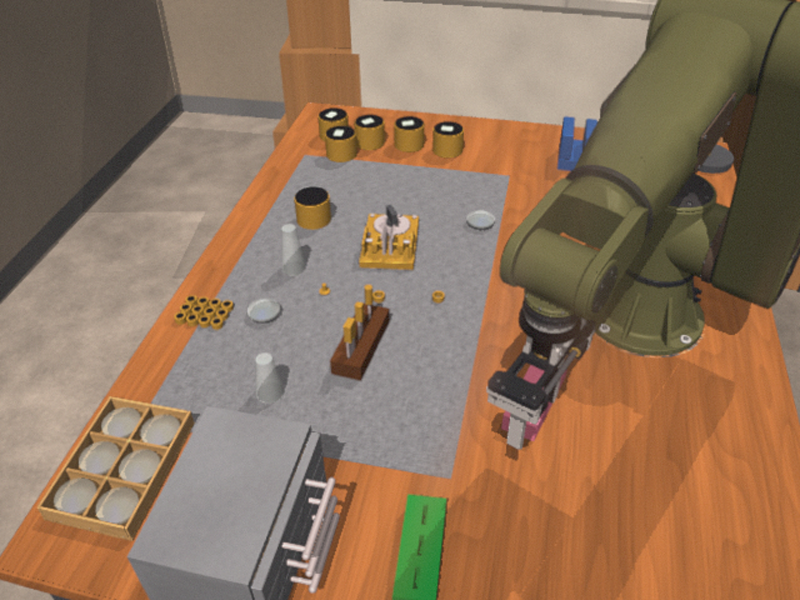

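Measured, all in world mm:
- **Mount:** yaw +7.4°, origin (554.4, -82.7), knob axis (566, -172).
- **Bar:** heading about -71°, index about -112°.
- **Feeler:** in the left slot at (544.7, 265.1), yaw -5.3°.

The sizes match the given ones. I move above the knob.

send_rows --rows '[{"dx":-24.5,"dy":-20.5},{"dx":-24.5,"dy":-20.5},{"dx":-24.5,"dy":-20.5},{"dx":-24.5,"dy":-20.5},{"dx":-24.5,"dy":-20.5},{"dx":-24.5,"dy":-20.5},{"dx":-24.5,"dy":-20.5},{"dx":-24.5,"dy":-20.5},{"dx":-24.5,"dy":-20.5},{"dx":-24.5,"dy":-20.5},{"dx":-24.5,"dy":-20.5},{"dx":-24.5,"dy":-20.5}]'

```text
invalid input at $.rows[0]: expected keys dx, dy, dz, roll, jaw
```

send_rows --rows '[{"dx":-24.5,"dy":-20.5},{"dx":-24.5,"dy":-20.5},{"dx":-24.5,"dy":-20.5},{"dx":-24.5,"dy":-20.5},{"dx":-24.5,"dy":-20.5},{"dx":-24.5,"dy":-20.5},{"dx":-24.5,"dy":-20.5},{"dx":-24.5,"dy":-20.5},{"dx":-24.5,"dy":-20.5},{"dx":-24.5,"dy":-20.5},{"dx":-24.5,"dy":-20.5},{"dx":-24.5,"dy":-20.5}]'

```text
invalid input at $.rows[0]: expected keys dx, dy, dz, roll, jaw
```

send_rows --rows '[{"roll":7},{"roll":7},{"roll":7},{"roll":7},{"roll":7},{"roll":7},{"roll":0}]'

```text
invalid input at $.rows[0]: expected keys dx, dy, dz, roll, jaw
```

```bash
python3 - <<'E'
from h import *
o=get_obs();print(o["ee_pos"],np.degrees(o["eef_rot"]))
c=camera("wrist");save("w1",c["frame"]);W=P(c);np.savez("w1.npz",f=c["frame"],W=W)
def rect(m,nm):
    w=W[m];r=cv2.minAreaRect((w[:,:2]*1000).astype(np.float32));print(nm,len(w),np.round(w.mean(0)*1000,1),[np.round(x,1) for x in r])
d=np.hypot(W[...,0]-.566,W[...,1]+.172)
rect((d<.05)&(W[...,2]>.058)&(W[...,2]<.07),"bartop")
m=(d<.05)&(W[...,2]>.022)&(W[...,2]<.027);rect(m,"dial")
v,u=np.where(m);print(u.min(),u.max(),v.min(),v.max())
E
```

```text
[0.20942285 0.50831273 0.20495531] [-1.79941465e+02 -3.72071271e-03  1.57608888e+02]
bartop 0 [nan nan nan] [array([0., 0.]), array([0., 0.]), np.float64(0.0)]
dial 0 [nan nan nan] [array([0., 0.]), array([0., 0.]), np.float64(0.0)]<stdin>:5: RuntimeWarning: Mean of empty slice.
  ret = um.true_divide(
Traceback (most recent call last):
ValueError: zero-size array to reduction operation minimum which has no identity
```

View pics/w1.png

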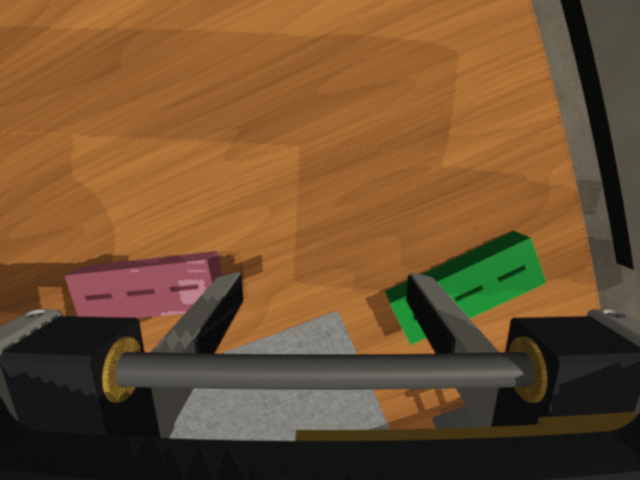

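All keys are required, so the arm did not move. In the wrist view, image-up is tool +x and the fingertips sit near (325,300). I stop with the knob about 60 mm on the tool's +x side.

send_rows --rows '[{"dx":-26,"dy":-22.4,"dz":0,"roll":0,"jaw":-1},{"dx":-26,"dy":-22.4,"dz":0,"roll":0,"jaw":-1},{"dx":-26,"dy":-22.4,"dz":0,"roll":0,"jaw":-1},{"dx":-26,"dy":-22.4,"dz":0,"roll":0,"jaw":-1},{"dx":-26,"dy":-22.4,"dz":0,"roll":0,"jaw":-1},{"dx":-26,"dy":-22.4,"dz":0,"roll":0,"jaw":-1},{"dx":-26,"dy":-22.4,"dz":0,"roll":0,"jaw":-1},{"dx":-26,"dy":-22.4,"dz":0,"roll":0,"jaw":-1},{"dx":-26,"dy":-22.4,"dz":0,"roll":0,"jaw":-1},{"dx":-26,"dy":-22.4,"dz":0,"roll":0,"jaw":-1},{"dx":-26,"dy":-22.4,"dz":0,"roll":0,"jaw":-1},{"dx":-26,"dy":-22.4,"dz":0,"roll":0,"jaw":-1}]'

```text
time_s: 1.15
ee_pos: [0.3959, 0.1395, 0.2055]
eef_rot: [3.142, 0.0, 2.751]
force: [0.2, 0.3, -0.3]
grip_width: 0.0941
grip_force: 0.0
```

send_rows --rows '[{"dx":-26,"dy":-22.4,"dz":0,"roll":0,"jaw":-1},{"dx":-26,"dy":-22.4,"dz":0,"roll":0,"jaw":-1},{"dx":-26,"dy":-22.4,"dz":0,"roll":0,"jaw":-1},{"dx":-26,"dy":-22.4,"dz":0,"roll":0,"jaw":-1},{"dx":-26,"dy":-22.4,"dz":0,"roll":0,"jaw":-1},{"dx":-26,"dy":-22.4,"dz":0,"roll":0,"jaw":-1},{"dx":-26,"dy":-22.4,"dz":0,"roll":0,"jaw":-1},{"dx":-26,"dy":-22.4,"dz":0,"roll":0,"jaw":-1},{"dx":-26,"dy":-22.4,"dz":0,"roll":0,"jaw":-1},{"dx":-26,"dy":-22.4,"dz":0,"roll":0,"jaw":-1},{"dx":-26,"dy":-22.4,"dz":0,"roll":0,"jaw":-1},{"dx":-26,"dy":-22.4,"dz":0,"roll":0,"jaw":-1}]'

```text
time_s: 2.15
ee_pos: [0.5821, -0.2279, 0.2051]
eef_rot: [3.142, -0.0, 2.751]
force: [0.2, 0.6, 0.8]
grip_width: 0.094
grip_force: 0.0
```

send_rows --rows '[{"dx":0,"dy":0,"dz":0,"roll":7,"jaw":0.1},{"dx":0,"dy":0,"dz":0,"roll":7,"jaw":0.1},{"dx":0,"dy":0,"dz":0,"roll":7,"jaw":0.1},{"dx":0,"dy":0,"dz":0,"roll":7,"jaw":0.1},{"dx":0,"dy":0,"dz":0,"roll":7,"jaw":0.1},{"dx":0,"dy":0,"dz":0,"roll":7,"jaw":0.1},{"dx":0,"dy":0,"dz":0,"roll":7,"jaw":0.1},{"dx":0,"dy":0,"dz":0,"roll":0,"jaw":0.1}]'

```text
time_s: 2.82
ee_pos: [0.5816, -0.2262, 0.2051]
eef_rot: [-3.141, -0.0, 1.89]
force: [-0.5, -0.6, -0.1]
grip_width: 0.0443
grip_force: 0.0
```

```bash
python3 - <<'E'
from h import *
o=get_obs();print(o["time_s"],o["ee_pos"],np.degrees(o["eef_rot"]),o["grip_width"])
c=camera("wrist");save("w2",c["frame"]);W=P(c);np.savez("w2.npz",f=c["frame"],W=W)
def rect(m,nm):
    w=W[m];print(nm,len(w))
    if len(w)<5:return
    r=cv2.minAreaRect((w[:,:2]*1000).astype(np.float32));print(nm,len(w),np.round(w.mean(0)*1000,1),[np.round(x,1) for x in r])
    v,u=np.where(m);print(u.min(),u.max(),v.min(),v.max())
d=np.hypot(W[...,0]-.566,W[...,1]+.172)
rect((d<.05)&(W[...,2]>.058)&(W[...,2]<.07),"bartop")
rect((d<.05)&(W[...,2]>.022)&(W[...,2]<.027),"dial")
E
```

```text
2.8167 [ 0.58157434 -0.22623016  0.20513719] [-1.79975956e+02 -2.21717079e-02  1.08261298e+02] 0.04434115270600778
bartop 655
bartop 655 [ 565.2 -173.    63.2] [array([ 565.4, -173.4]), array([13. , 44.1]), np.float64(31.7)]
314 337 151 199
dial 3816
dial 3816 [ 564.8 -172.    23.2] [array([ 565.4, -173.2]), array([83.1, 83.6]), np.float64(47.3)]
286 365 132 212
```

View pics/w2.png

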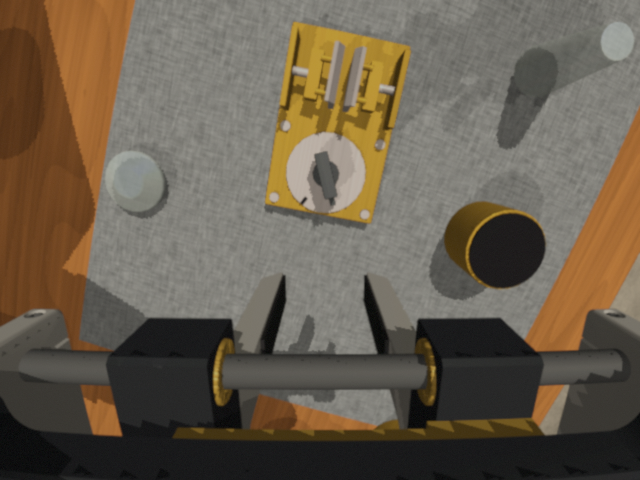

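The wrist view shows the knob at (326,174), the bar running from (321,153) to (333,198), and the index line at (304,201). I compute the nose and index angles.

```bash
python3 - <<'E'
from h import *
d=np.load("w2.npz");f,W=d["f"].astype(int),d["W"]
cx,cy=.5654,-.1733
r=np.hypot(W[...,0]-cx,W[...,1]-cy)*1000;a=np.degrees(np.arctan2(W[...,1]-cy,W[...,0]-cx));z=W[...,2]*1000
m=(r>24)&(r<34)&(z>27)&(z<64);print("nose",[(round(x),round(y),round(q)) for x,y,q in zip(a[m],r[m],z[m])])
g=f.max(-1);m=(r>30)&(r<41)&(z<27)&(z>20)&(g<100);print("dark",m.sum(),[(round(x),round(y),int(q)) for x,y,q in zip(a[m],r[m],g[m])][:40])
# mount yaw, base and cheeks
m=(z>17)&(z<22.5)&(r<200);w=W[m];R=cv2.minAreaRect((w[:,:2]*1000).astype(np.float32));print(R)
m=(z>60)&(z<72)&(r>60)&(r<130)&(np.abs(W[...,0]-.5544)<.03);w=W[m]*1000;print(w.mean(0),[np.round(x,1) for x in cv2.minAreaRect(w[:,:2].astype(np.float32))])
E
```

```text
nose [(-56, 25, 37), (-54, 26, 36), (-52, 26, 36), (-64, 26, 34), (-61, 26, 36), (-59, 26, 36), (-57, 27, 34), (-55, 27, 34), (-53, 27, 35), (-64, 27, 35), (-62, 27, 36), (-60, 27, 36), (-58, 28, 35), (-55, 28, 36), (-53, 28, 35), (-64, 28, 35), (-62, 28, 34), (-60, 28, 35), (-58, 29, 35), (-56, 29, 35), (-54, 29, 34), (-63, 29, 35), (-61, 29, 35), (-59, 30, 36), (-57, 30, 36), (-55, 30, 36), (-53, 30, 36), (-63, 30, 36), (-61, 30, 36), (-59, 31, 36), (-57, 31, 34), (-55, 31, 36), (-53, 31, 37), (-63, 31, 36), (-61, 31, 36), (-59, 32, 36), (-58, 32, 36), (-56, 32, 35), (-54, 33, 35), (-63, 32, 36), (-62, 33, 35), (-60, 33, 35), (-58, 33, 36), (-56, 33, 35)]
dark 18 [(-113, 35, 75), (-112, 34, 58), (-110, 33, 95), (-113, 36, 83), (-112, 36, 45), (-111, 35, 58), (-113, 38, 99), (-112, 37, 49), (-111, 36, 49), (-110, 36, 88), (-112, 39, 60), (-111, 38, 45), (-110, 37, 81), (-113, 40, 77), (-111, 39, 46), (-110, 39, 73), (-65, 31, 98), (-110, 40, 71)]
((559.6029052734375, -140.53086853027344), (393.9921569824219, 213.72030639648438), 6.885700225830078)
[553.71252163 -83.85690906  64.67851782] [array([553.8, -83.9]), array([27.9, 50.2]), np.float64(7.6)]
```

The nose stands at -58.4° and the index at -111.5°, so the knob needs 53.1° clockwise. The gap centre is (553.8, -83.9), yaw 7.5°, which puts the knob axis 90 mm away as it should be. I grip the knob.

send_rows --rows '[{"dx":27.6,"dy":0.6,"dz":0,"roll":0,"jaw":0.1},{"dx":27.7,"dy":0.6,"dz":0,"roll":0,"jaw":0.1},{"dx":0,"dy":0,"dz":25,"roll":-6.7,"jaw":0.1},{"dx":0,"dy":0,"dz":25,"roll":-6.7,"jaw":0.1},{"dx":0,"dy":0,"dz":25,"roll":0,"jaw":0.1},{"dx":0,"dy":0,"dz":20,"roll":0,"jaw":0.1},{"dx":0,"dy":0,"dz":10,"roll":0,"jaw":0.1},{"dx":0,"dy":0,"dz":0,"roll":0,"jaw":0.1},{"dx":0,"dy":0,"dz":0,"roll":0,"jaw":0.1}]'

```text
time_s: 3.62
ee_pos: [0.5654, -0.1736, 0.101]
eef_rot: [3.141, 0.0, 2.131]
force: [0.2, -0.8, 0.4]
grip_width: 0.042
grip_force: 0.0
```

send_rows --rows '[{"dx":0,"dy":0,"dz":20,"roll":0,"jaw":0.1},{"dx":0,"dy":0,"dz":20,"roll":0,"jaw":0.1},{"dx":0,"dy":0,"dz":15,"roll":0,"jaw":0.1},{"dx":0,"dy":0,"dz":12,"roll":0,"jaw":0.1},{"dx":0,"dy":0,"dz":0,"roll":0,"jaw":0.1},{"dx":0,"dy":0,"dz":0,"roll":0,"jaw":0.8},{"dx":0,"dy":0,"dz":0,"roll":0,"jaw":0.8},{"dx":0,"dy":0,"dz":0,"roll":0,"jaw":0.8},{"dx":0,"dy":0,"dz":0,"roll":0,"jaw":0.8},{"dx":0,"dy":0,"dz":0,"roll":0,"jaw":0.8},{"dx":0,"dy":0,"dz":0,"roll":0,"jaw":0.8}]' --force 25

```text
time_s: 4.53
ee_pos: [0.5655, -0.1738, 0.0345]
eef_rot: [3.141, 0.001, 2.129]
force: [-1.3, -1.2, 6.9]
grip_width: 0.013
grip_force: 25.7
```

send_rows --rows '[{"dx":0,"dy":0,"dz":0,"roll":4.5,"jaw":0.8},{"dx":0,"dy":0,"dz":0,"roll":5,"jaw":0.8},{"dx":0,"dy":0,"dz":0,"roll":5,"jaw":0.8},{"dx":0,"dy":0,"dz":0,"roll":5,"jaw":0.8},{"dx":0,"dy":0,"dz":0,"roll":5,"jaw":0.8},{"dx":0,"dy":0,"dz":0,"roll":5,"jaw":0.8},{"dx":0,"dy":0,"dz":0,"roll":5,"jaw":0.8},{"dx":0,"dy":0,"dz":0,"roll":5,"jaw":0.8},{"dx":0,"dy":0,"dz":0,"roll":5,"jaw":0.8},{"dx":0,"dy":0,"dz":0,"roll":5,"jaw":0.8},{"dx":0,"dy":0,"dz":0,"roll":4,"jaw":0.8},{"dx":0,"dy":0,"dz":0,"roll":0,"jaw":0.8}]' --force 40

```text
time_s: 5.53
ee_pos: [0.565, -0.1738, 0.0345]
eef_rot: [-3.142, 0.001, 1.191]
force: [-7.4, -0.4, 9.5]
grip_width: 0.0127
grip_force: 41.3
```

send_rows --rows '[{"dx":0,"dy":0,"dz":0,"roll":0,"jaw":0.8},{"dx":0,"dy":0,"dz":0,"roll":0,"jaw":0.8}]'

```text
time_s: 5.7
ee_pos: [0.565, -0.1738, 0.0344]
eef_rot: [-3.142, 0.001, 1.196]
force: [-7.1, -0.7, 10.8]
grip_width: 0.0125
grip_force: 41.3
```

send_rows --rows '[{"dx":0,"dy":0,"dz":0,"roll":0,"jaw":0.1},{"dx":0,"dy":0,"dz":0,"roll":0,"jaw":0.1},{"dx":0,"dy":0,"dz":0,"roll":0,"jaw":0.1},{"dx":0,"dy":0,"dz":0,"roll":0,"jaw":0.1},{"dx":0,"dy":0,"dz":-15,"roll":0,"jaw":0.1},{"dx":0,"dy":0,"dz":-25,"roll":0,"jaw":0.1},{"dx":0,"dy":0,"dz":-30,"roll":0,"jaw":0.1},{"dx":0,"dy":0,"dz":-30,"roll":0,"jaw":0.1},{"dx":0,"dy":0,"dz":-30,"roll":0,"jaw":0.1},{"dx":-20,"dy":0,"dz":-30,"roll":0,"jaw":0.1},{"dx":-20,"dy":0,"dz":-20,"roll":0,"jaw":0.1},{"dx":-20,"dy":0,"dz":0,"roll":0,"jaw":0.1}]'

```text
time_s: 6.7
ee_pos: [0.5439, -0.2302, 0.2179]
eef_rot: [3.136, 0.0, 1.196]
force: [1.3, -0.3, -0.1]
grip_width: 0.0422
grip_force: 0.0
```

```bash
python3 - <<'E'
from h import *
o=get_obs();print(o["time_s"],o["ee_pos"],np.degrees(o["eef_rot"]))
c=camera("wrist");save("w3",c["frame"]);W=P(c);f=c["frame"].astype(int)
z=W[...,2]*1000
r=np.hypot(W[...,0]-.5654,W[...,1]+.1733)*1000
w=W[(r<50)&(z>58)&(z<70)]*1000;R=cv2.minAreaRect(w[:,:2].astype(np.float32));print("bar",len(w),R);cx,cy=R[0]
r=np.hypot(W[...,0]*1000-cx,W[...,1]*1000-cy);a=np.degrees(np.arctan2(W[...,1]*1000-cy,W[...,0]*1000-cx))
m=(r>24)&(r<34)&(z>30)&(z<40);print("nose",m.sum(),a[m].mean())
m=(r>34)&(r<41)&(z<27)&(z>20)&(f.max(-1)<100);print("dark",m.sum(),np.median(a[m]) if m.any() else 0)
# gap: cheeks in mount frame
t=np.radians(7.5);o=np.array([.5538,-.0839]);q=(W[...,:2]-o)*1000
xm=q[...,0]*np.cos(t)+q[...,1]*np.sin(t);ym=-q[...,0]*np.sin(t)+q[...,1]*np.cos(t)
m=(abs(xm)<30)&(abs(ym)<40)&(z>63)&(z<72)
for s in(-1,1):
    k=m&(xm*s>0);print(s,k.sum(),np.percentile(xm[k],[2,50,98]),np.percentile(ym[k],[1,99]),np.median(z[k]))
    print(cv2.minAreaRect((W[k][:,:2]*1000).astype(np.float32)))
E
```

```text
6.7 [ 0.54390871 -0.23016077  0.21793398] [1.79672824e+02 2.50987142e-02 6.85538755e+01]
bar 627 ((565.5171508789062, -173.32269287109375), (43.23618698120117, 12.826033592224121), 68.28606414794922)
nose 46 -111.6204264509026
dark 20 -110.75286920882559
-1 370 [-10.38725205  -7.39796612  -4.43097443] [-24.69278902  24.07163481] 65.60833725367978
((546.5891723632812, -84.87451934814453), (6.669288635253906, 49.74396514892578), 7.082071304321289)
1 364 [ 4.22254404  7.35086924 10.30474741] [-24.67277325  24.2595498 ] 65.79898480408096
((561.0685424804688, -83.0769271850586), (6.833000659942627, 49.90191650390625), 6.674819469451904)
```

View pics/w3.png

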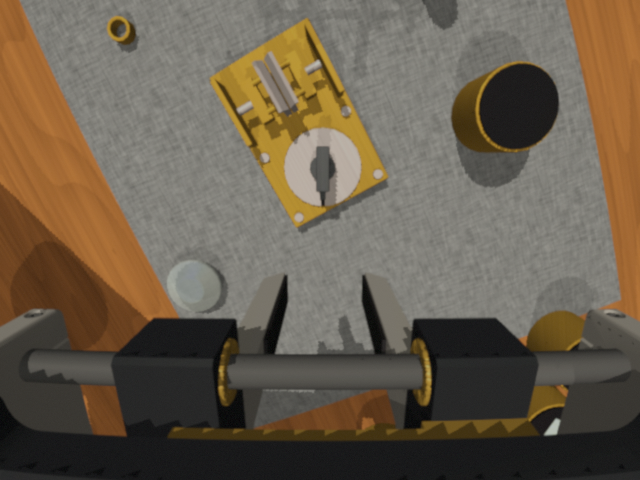

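The wrist view shows the nose at (323,203) on the index line: nose -111.6°, line -110.8°, an error of about 0.015 rad. The cheeks are symmetric about (553.8, -84.0). I go near the feeler, stopping 60 mm short so I can check it.

send_rows --rows '[{"dx":33.6,"dy":-13.6,"dz":0,"roll":0,"jaw":0.1},{"dx":33.6,"dy":-13.6,"dz":0,"roll":0,"jaw":0.1},{"dx":33.6,"dy":-13.6,"dz":0,"roll":0,"jaw":0.1},{"dx":33.6,"dy":-13.6,"dz":0,"roll":0,"jaw":0.1},{"dx":33.6,"dy":-13.6,"dz":0,"roll":0,"jaw":0.1},{"dx":33.6,"dy":-13.6,"dz":0,"roll":0,"jaw":0.1},{"dx":33.6,"dy":-13.6,"dz":0,"roll":0,"jaw":0.1},{"dx":33.6,"dy":-13.6,"dz":0,"roll":0,"jaw":0.1},{"dx":33.6,"dy":-13.6,"dz":0,"roll":0,"jaw":0.1},{"dx":33.6,"dy":-13.6,"dz":0,"roll":0,"jaw":0.1},{"dx":33.6,"dy":-13.6,"dz":0,"roll":0,"jaw":0.1},{"dx":33.6,"dy":-13.6,"dz":0,"roll":0,"jaw":0.1}]'

```text
time_s: 7.75
ee_pos: [0.5383, 0.2075, 0.2128]
eef_rot: [-3.14, 0.001, 1.196]
force: [0.8, -0.4, 0.4]
grip_width: 0.0421
grip_force: 0.0
```

send_rows --rows '[{"dx":0,"dy":0,"dz":0,"roll":-5.4,"jaw":0.1},{"dx":0,"dy":0,"dz":0,"roll":-5.4,"jaw":0.1},{"dx":0,"dy":0,"dz":0,"roll":-5.3,"jaw":0.1},{"dx":0,"dy":0,"dz":0,"roll":0,"jaw":0.1},{"dx":0,"dy":0,"dz":0,"roll":0,"jaw":0.1}]'

```text
time_s: 8.17
ee_pos: [0.5387, 0.2057, 0.2129]
eef_rot: [-3.141, 0.0, 1.474]
force: [0.5, -0.2, -0.0]
grip_width: 0.0424
grip_force: 0.0
```

```bash
python3 - <<'E'
from h import *
o=get_obs();print(o["time_s"],o["ee_pos"],np.degrees(o["eef_rot"]))
c=camera("wrist");save("w4",c["frame"]);W=P(c);z=W[...,2]*1000
m=(np.hypot(W[...,0]-.5447,W[...,1]-.2651)<.025)&(z>104)&(z<118)
w=W[m]*1000;print(len(w),w.mean(0),cv2.minAreaRect(w[:,:2].astype(np.float32)))
m=(np.hypot(W[...,0]-.54,W[...,1]-.2134)<.11)&(z>33)&(z<41)
w=W[m]*1000;print("stand",len(w),cv2.minAreaRect(w[:,:2].astype(np.float32)))
E
```

```text
8.1667 [0.53874556 0.2056826  0.21291291] [-1.79938325e+02  2.41458816e-02  8.44451511e+01]
542 [544.22153742 264.42438676 111.0001261 ] ((544.1771850585938, 264.2464599609375), (25.2022762298584, 13.327692031860352), 84.42906188964844)
stand 7325 ((539.5048217773438, 212.10438537597656), (171.08413696289062, 60.27397918701172), 84.67088317871094)
```

View pics/w4.png

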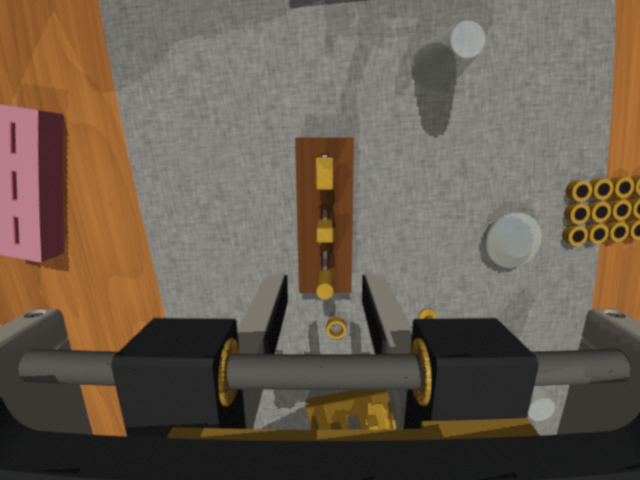

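The wrist view shows the feeler handle at (325,172), which measures (544.2, 264.4) at 84.4°, in line with the gripper. I grip it.

send_rows --rows '[{"dx":29.5,"dy":-0.1,"dz":0,"roll":0,"jaw":0.1},{"dx":29.4,"dy":-0.1,"dz":0,"roll":0,"jaw":0.1},{"dx":0,"dy":0,"dz":30,"roll":0,"jaw":0.1},{"dx":0,"dy":0,"dz":30,"roll":0,"jaw":0.1},{"dx":0,"dy":0,"dz":30,"roll":0,"jaw":0.1},{"dx":0,"dy":0,"dz":30,"roll":0,"jaw":0.1},{"dx":0,"dy":0,"dz":18,"roll":0,"jaw":0.1},{"dx":0,"dy":0,"dz":0,"roll":0,"jaw":0.1},{"dx":0,"dy":0,"dz":0,"roll":0,"jaw":0.1}]'

```text
time_s: 8.97
ee_pos: [0.5442, 0.2641, 0.0753]
eef_rot: [-3.14, 0.001, 1.475]
force: [-0.0, -0.1, 1.3]
grip_width: 0.0424
grip_force: 0.0
```

send_rows --rows '[{"dx":0,"dy":0,"dz":0,"roll":0,"jaw":0.8},{"dx":0,"dy":0,"dz":0,"roll":0,"jaw":0.8},{"dx":0,"dy":0,"dz":0,"roll":0,"jaw":0.8},{"dx":0,"dy":0,"dz":0,"roll":0,"jaw":0.8},{"dx":0,"dy":0,"dz":0,"roll":0,"jaw":0.8},{"dx":0,"dy":0,"dz":0,"roll":0,"jaw":0.8}]' --force 35

```text
time_s: 9.47
ee_pos: [0.5447, 0.2644, 0.0762]
eef_rot: [3.141, -0.0, 1.477]
force: [0.0, -0.5, 4.8]
grip_width: 0.0139
grip_force: 35.0
```

Gripped at 13.9 mm. The blade's edge is at TCP minus 64.2 mm, so full depth is TCP z = 107 mm. I lift it straight up and carry it over.

send_rows --rows '[{"dx":0,"dy":0,"dz":-5,"roll":0,"jaw":0.8},{"dx":0,"dy":0,"dz":-10,"roll":0,"jaw":0.8},{"dx":0,"dy":0,"dz":-15,"roll":0,"jaw":0.8},{"dx":0,"dy":0,"dz":-20,"roll":0,"jaw":0.8},{"dx":0,"dy":0,"dz":-25,"roll":0,"jaw":0.8},{"dx":0,"dy":0,"dz":-25,"roll":0,"jaw":0.8},{"dx":0,"dy":0,"dz":-20,"roll":0,"jaw":0.8},{"dx":0,"dy":0,"dz":-10,"roll":0,"jaw":0.8},{"dx":0,"dy":0,"dz":0,"roll":0,"jaw":0.8}]'

```text
time_s: 10.22
ee_pos: [0.545, 0.2646, 0.2082]
eef_rot: [3.138, -0.002, 1.477]
force: [0.0, 0.5, -1.2]
grip_width: 0.0139
grip_force: 35.0
```

send_rows --rows '[{"dx":-28.8,"dy":3.5,"dz":0,"roll":0,"jaw":0.8},{"dx":-28.8,"dy":3.5,"dz":0,"roll":0,"jaw":0.8},{"dx":-28.8,"dy":3.5,"dz":0,"roll":0,"jaw":0.8},{"dx":-28.8,"dy":3.5,"dz":0,"roll":0,"jaw":0.8},{"dx":-28.8,"dy":3.5,"dz":0,"roll":0,"jaw":0.8},{"dx":-28.8,"dy":3.5,"dz":0,"roll":0,"jaw":0.8},{"dx":-28.8,"dy":3.5,"dz":0,"roll":0,"jaw":0.8},{"dx":-28.8,"dy":3.5,"dz":0,"roll":0,"jaw":0.8},{"dx":-28.8,"dy":3.5,"dz":0,"roll":0,"jaw":0.8},{"dx":-28.8,"dy":3.5,"dz":0,"roll":0,"jaw":0.8},{"dx":-28.8,"dy":3.5,"dz":0,"roll":0,"jaw":0.8},{"dx":-28.8,"dy":3.5,"dz":0,"roll":0,"jaw":0.8}]'

```text
time_s: 11.22
ee_pos: [0.553, -0.085, 0.204]
eef_rot: [-3.14, -0.0, 1.477]
force: [1.2, 0.7, -1.0]
grip_width: 0.0137
grip_force: 35.0
```

send_rows --rows '[{"dx":0,"dy":0,"dz":0,"roll":-6.2,"jaw":0.8},{"dx":0,"dy":0,"dz":0,"roll":-6.2,"jaw":0.8},{"dx":0,"dy":0,"dz":0,"roll":0,"jaw":0.8},{"dx":0,"dy":0,"dz":0,"roll":0,"jaw":0.8},{"dx":0,"dy":0,"dz":0,"roll":0,"jaw":0.8}]'

```text
time_s: 11.63
ee_pos: [0.5535, -0.0834, 0.2048]
eef_rot: [-3.141, -0.0, 1.69]
force: [-0.0, -0.9, -1.1]
grip_width: 0.0138
grip_force: 35.0
```

```bash
python3 - <<'E'
from h import *
o=get_obs();print(o["time_s"],o["ee_pos"],np.degrees(o["eef_rot"]),o["force"],o["grip_width"])
for n in("wrist","top","side"):
    c=camera(n);np.savez("g_"+n,f=c["frame"],W=P(c))
    if n=="wrist": save("w5",c["frame"])
W=np.load("g_wrist.npz")["W"];z=W[...,2]*1000
m=(np.hypot(W[...,0]-.5538,W[...,1]+.084)<.035)&(z>63)&(z<200)
v,u=np.where(m);print(m.sum(),u.min(),u.max(),v.min(),v.max())
W=np.load("g_side.npz")["W"];z=W[...,2]*1000
m=(np.hypot(W[...,0]-.5538,W[...,1]+.084)<.04)&(z>125)&(z<195)
for lo in range(125,190,10):
    k=m&(z>lo)&(z<lo+10);
    if k.sum()>3: print(lo,k.sum(),(W[k].mean(0)*1000).round(1),np.ptp(W[k],axis=0).round(3))
E
```

```text
11.6333 [ 0.5535175  -0.08337905  0.20480142] [-1.79943877e+02 -1.81316290e-02  9.68292944e+01] [-0.02262294 -0.91616231 -1.11935364] 0.013783271442720593
793 314 335 209 264
145 11 [554.8 -76.2 149.4] [0.005 0.036 0.009]
155 6 [554.3 -75.1 158.2] [0.004 0.028 0.006]
165 10 [554.  -72.4 169.7] [0.003 0.017 0.008]
175 6 [554.2 -73.2 180.9] [0.001 0.016 0.005]
185 7 [554.4 -75.7 189.9] [0.002 0.019 0.008]
```

View pics/w5.png

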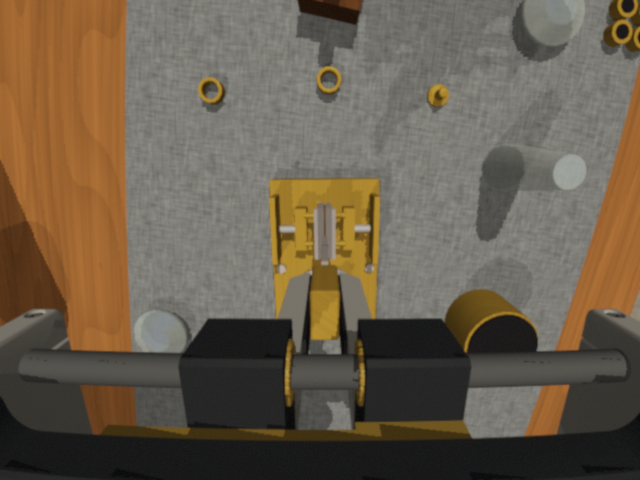

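The wrist view shows the feeler standing over the cheeks, with the gap line at (324,235) in line with the handle. I go down to just above the mouth, then in slowly.

send_rows --rows '[{"dx":-0.6,"dy":0.2,"dz":15,"roll":0,"jaw":0.8},{"dx":0,"dy":0,"dz":20,"roll":-0.3,"jaw":0.8},{"dx":0,"dy":0,"dz":20,"roll":0,"jaw":0.8},{"dx":0,"dy":0,"dz":13,"roll":0,"jaw":0.8},{"dx":0,"dy":0,"dz":5,"roll":0,"jaw":0.8},{"dx":0,"dy":0,"dz":0,"roll":0,"jaw":0.8},{"dx":0,"dy":0,"dz":0,"roll":0,"jaw":0.8},{"dx":0,"dy":0,"dz":0,"roll":0,"jaw":0.8}]'

```text
time_s: 12.45
ee_pos: [0.5545, -0.0843, 0.1335]
eef_rot: [3.14, 0.001, 1.698]
force: [0.6, -0.5, -1.7]
grip_width: 0.0137
grip_force: 35.0
```

send_rows --rows '[{"dx":0,"dy":0,"dz":1.5,"roll":0,"jaw":0.8},{"dx":0,"dy":0,"dz":1.5,"roll":0,"jaw":0.8},{"dx":0,"dy":0,"dz":1.5,"roll":0,"jaw":0.8},{"dx":0,"dy":0,"dz":1.5,"roll":0,"jaw":0.8},{"dx":0,"dy":0,"dz":1,"roll":0,"jaw":0.8},{"dx":0,"dy":0,"dz":1,"roll":0,"jaw":0.8},{"dx":0,"dy":0,"dz":0,"roll":0,"jaw":0.8},{"dx":0,"dy":0,"dz":0,"roll":0,"jaw":0.8}]'

```text
time_s: 13.12
ee_pos: [0.554, -0.0842, 0.1244]
eef_rot: [-3.142, -0.0, 1.698]
force: [-0.4, 0.4, -0.8]
grip_width: 0.0139
grip_force: 35.0
```

send_rows --rows '[{"dx":0,"dy":0,"dz":1,"roll":0,"jaw":0.8},{"dx":0,"dy":0,"dz":1,"roll":0,"jaw":0.8},{"dx":0,"dy":0,"dz":1,"roll":0,"jaw":0.8},{"dx":0,"dy":0,"dz":1,"roll":0,"jaw":0.8},{"dx":0,"dy":0,"dz":1,"roll":0,"jaw":0.8},{"dx":0,"dy":0,"dz":1,"roll":0,"jaw":0.8},{"dx":0,"dy":0,"dz":1,"roll":0,"jaw":0.8},{"dx":0,"dy":0,"dz":1,"roll":0,"jaw":0.8},{"dx":0,"dy":0,"dz":0,"roll":0,"jaw":0.8},{"dx":0,"dy":0,"dz":0,"roll":0,"jaw":0.8}]'

```text
time_s: 13.95
ee_pos: [0.5539, -0.0843, 0.1162]
eef_rot: [-3.141, -0.0, 1.698]
force: [0.1, -0.8, -0.2]
grip_width: 0.0138
grip_force: 35.0
```

send_rows --rows '[{"dx":0,"dy":0,"dz":1,"roll":0,"jaw":0.8},{"dx":0,"dy":0,"dz":1,"roll":0,"jaw":0.8},{"dx":0,"dy":0,"dz":1,"roll":0,"jaw":0.8},{"dx":0,"dy":0,"dz":1,"roll":0,"jaw":0.8},{"dx":0,"dy":0,"dz":1,"roll":0,"jaw":0.8},{"dx":0,"dy":0,"dz":1,"roll":0,"jaw":0.8},{"dx":0,"dy":0,"dz":1,"roll":0,"jaw":0.8},{"dx":0,"dy":0,"dz":1,"roll":0,"jaw":0.8},{"dx":0,"dy":0,"dz":1,"roll":0,"jaw":0.8},{"dx":0,"dy":0,"dz":0,"roll":0,"jaw":0.8},{"dx":0,"dy":0,"dz":0,"roll":0,"jaw":0.8}]'

```text
time_s: 14.87
ee_pos: [0.5539, -0.0843, 0.1072]
eef_rot: [-3.141, -0.0, 1.698]
force: [-0.3, -0.6, 0.0]
grip_width: 0.0137
grip_force: 35.0
```

```bash
python3 - <<'E'
from h import *
o=get_obs();print(o["time_s"],o["ee_pos"],o["force"],o["grip_width"])
c=camera("side");Ws=P(c);f=c["frame"]
m=(np.hypot(Ws[...,0]-.554,Ws[...,1]+.12)<.1);v,u=np.where(m);a,b,e,g=v.min(),v.max(),u.min(),u.max();print(a,b,e,g)
A=cv2.resize(f[a:a+90,e-10:e+90],(400,360),interpolation=cv2.INTER_CUBIC)
c=camera("wrist");W=P(c);z=W[...,2]*1000;fw=c["frame"]
B=cv2.resize(fw[200:340,247:403],(400,360),interpolation=cv2.INTER_CUBIC)
save("fin",np.hstack([A,B]))
# blade line: samples up the blade in side view
for lo in range(60,105,4):
    k=(abs(Ws[...,0]-.5538)<.012)&(abs(Ws[...,1]+.084)<.03)&(Ws[...,2]*1000>lo)&(Ws[...,2]*1000<lo+4)
    if k.sum(): print(lo,k.sum(),(Ws[k].mean(0)*1000).round(1),f[k].mean(0).round())
E
```

```text
14.8667 [ 0.55387205 -0.08425022  0.10718232] [-0.33685915 -0.64265284  0.02681795] 0.013713465604504675
40 218 275 348
60 18 [555.3 -73.5  61.9] [145. 131. 128.]
64 23 [552.6 -74.   66.3] [154. 138. 132.]
68 25 [554.9 -78.8  69.3] [162. 145. 138.]
72 3 [558.2 -74.1  73.2] [149. 136. 133.]
76 3 [555.1 -73.2  77.5] [147. 133. 131.]
80 4 [555.6 -75.9  82.2] [140. 126. 125.]
84 6 [554.4 -73.1  86.5] [152. 138. 136.]
88 1 [556.7 -69.2  90. ] [172. 157. 152.]
92 3 [553.9 -73.7  92.8] [148. 132. 130.]
96 3 [555.1 -67.3  96.9] [150. 136. 135.]
100 2 [554.4 -66.4 101.9] [138. 128. 126.]
104 8 [555.1 -69.7 105.7] [145. 123. 101.]
```

View pics/fin.png

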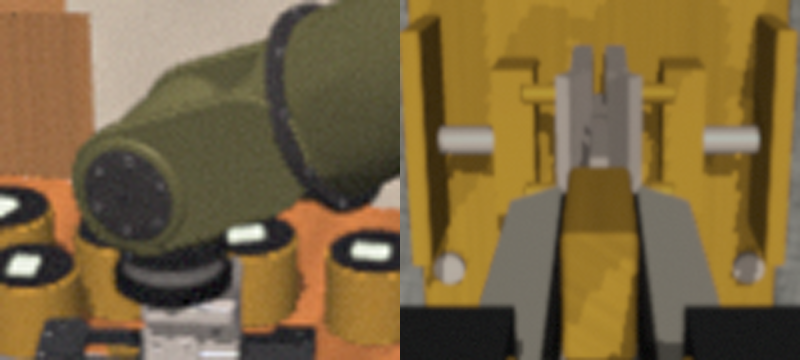

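The blade stands between the cheeks, but my side crop missed the spot. One more crop at the projected gap mouth will check the line and the knob.

```bash
python3 - <<'E'
from h import *
c=camera("side");f=c["frame"]
pr=lambda p:cv2.projectPoints(np.array([p],float),np.array(c["rvec"],float),np.array(c["tvec"],float),np.array(c["camera_matrix"]),np.array(c["D"],float))[0].ravel()
u,v=pr([.5538,-.084,.068]);print(u,v, pr([.552,-.069,.068]),pr([.552,-.069,.103]),pr([.552,-.069,.073]))
u,v=int(u),int(v);A=f[v-35:v+25,u-40:u+40];save("fin2",A,10)
print((u-40,v-35))
t=camera("top");W=P(t);z=W[...,2]*1000;r=np.hypot(W[...,0]-.5654,W[...,1]+.1733)*1000
w=W[(r<40)&(z>57)&(z<70)]*1000
if len(w)>8: print("bar",len(w),cv2.minAreaRect(w[:,:2].astype(np.float32)))
E
```

```text
310.4237847218129 184.66172644533555 [309.8297725  187.88223385] [309.5732197  177.23671891] [309.79354446 186.37979846]
(270, 149)
```

View pics/fin2.png

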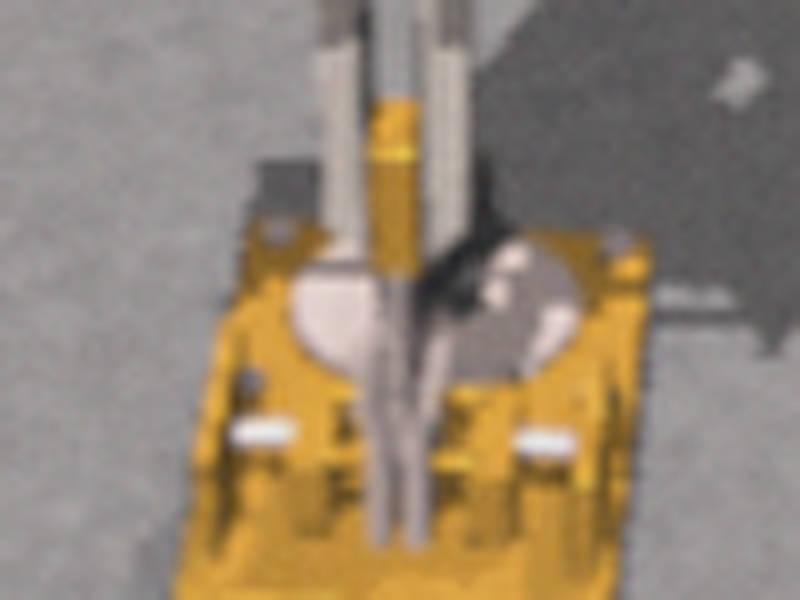

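The blade is in the gap; its line lies behind the near cheek flare. The handle's bottom edge appears at row 176.5, where 177.2 was expected. I check the depth through the height of the handle's top face (should be 143 mm) with the wrist depth map.

```bash
python3 - <<'E'
from h import *
def chk(W,f,tz):
    z=W[...,2]*1000-tz;m=(np.hypot(W[...,0]-.5539,W[...,1]+.0843)<.022)&(z>15)&(z<60)&(f[...,0].astype(int)-f[...,2]>60)
    print(m.sum(),np.percentile(z[m],[5,25,50,75,95]).round(1),(W[m].mean(0)*1000).round(1))
d=np.load("g_wrist.npz");chk(d["W"],d["f"],204.8)
c=camera("wrist");W=P(c);chk(W,c["frame"],107.2)
z=W[...,2]*1000
t=np.radians(7.2);q=(W[...,:2]-[.5538,-.084])*1000
xm=q[...,0]*np.cos(t)+q[...,1]*np.sin(t);ym=-q[...,0]*np.sin(t)+q[...,1]*np.cos(t)
k=(abs(xm)<14)&(ym>15)&(ym<25)&(z>62)&(z<72)
for s in(-1,1):
    j=k&(xm*s>0);print(s,j.sum(),np.percentile(xm[j],[2,50,98]).round(1),np.percentile(z[j],95))
print(get_obs()["force"])
E
```

```text
1836 [20.  33.8 34.6 35.2 35.8] [553.3 -79.9 237.6]
1822 [20.4 33.9 34.7 35.2 35.8] [553.5 -80.8 140.1]
-1 143 [-11.   -8.2  -4.8] 67.28281996311765
1 151 [ 4.6  7.9 11.3] 67.12076729066962
[-0.50437977 -0.27273509 -1.77117976]
```

The handle top reads 141.9 mm with the camera's usual -1 mm bias, so the depth is 25 mm. There was no slip in the grip, and the cheeks are spread evenly.

```bash
python3 -c "
from station import *
print(hand_in())"
```

```text
the job is handed in; nothing more can be done
None
```

The job is handed in: the knob was set within about 0.015 rad of its index line, and the wide feeler is held in the middle of the gap at about 25 mm deep. I worked out the depth from the handle's height because the blade's line was hidden behind the cheek. The measured drag was only about a newton, less than the few expected, and I did not re-measure the knob after inserting the feeler.

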